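# Pack the gap under the minibar trolley's sliding guard

### The job

The clear sliding guard (sash) on the trolley rattles because its stop leaves a gap above the orange packer on the sill. Raise the sash well up by its handle, stack spare packers squarely on top of the first one, only as many as it takes until the sash, when lowered, bears on the stack and no longer on its stop, and finish still holding the handle and pressing the sash firmly down on the stack. Leave the packers you do not need lying out on the trolley, and do not disturb the glasses, tins, opener or jar.

Things in the scene. Friction and masses are not known exactly. Their poses are not given: they have to be found in the camera images.
- sash (a joint): height of the sliding sash above its bottom stop, m: 0 on the stop, 0.09 at the top of its travel. Sash of about 0.4 kg, guides stiff enough (7 N friction) to keep it at any height where it is let go: about 11 N to raise, 3 N to push down
- sash_handle (a point): centre of the sash's black handle, a bar 122 mm long, 14 mm thick and 14 mm high, level along y, on top of the clear sash between two stubs 10 mm wide at y = +-56 mm; 18 mm of free height under it. It rides with the sash, 155 mm above the sash's lower edge. Axes: x away from the robot, through the sash; y along the sash; z up. The sash is 262 mm wide between two aluminium posts (36 x 26 mm, 250 mm high) centred at y = +-145 mm
- sash_edge (a point): middle of the underside of the sash's steel bottom rail (14 mm thick in x, 20 mm high), which comes down on the packers; same axes, rides with the sash
- sill_seat (a point): point on the top surface of the grey sill (fixed, flat, 180 mm in x by 120 mm in y), above which the centres of the stacked packers belong: 60 mm in front (-x) of the sash's plane, so that a packer lying along x reaches 15 mm past the middle of the rail. Same axes as the sash; the sill's level below the sash differs from one trolley to the next. The sill reaches 85 mm in front of this point
- packer0_mid (a point): orange hard-plastic packer (shim), a flat bar 150 x 40 x 15 mm; the point is its centre, half-way up; x along its length, y across its width, z up. This one already lies on the sill, its far end under the sash, roughly centred on the seat
- packer1_mid (a point): orange hard-plastic packer (shim), a flat bar 150 x 40 x 15 mm; the point is its centre, half-way up; x along its length, y across its width, z up. A spare, lying flat on the trolley to the left or right of the sill, roughly along world x. 70 g
- packer2_mid (a point): orange hard-plastic packer (shim), a flat bar 150 x 40 x 15 mm; the point is its centre, half-way up; x along its length, y across its width, z up. A spare, lying flat on the trolley to the left or right of the sill, roughly along world x. 70 g
- packer3_mid (a point): orange hard-plastic packer (shim), a flat bar 150 x 40 x 15 mm; the point is its centre, half-way up; x along its length, y across its width, z up. A spare, lying flat on the trolley to the left or right of the sill, roughly along world x. 70 g
- tumbler0: clear glass tumbler, 72 mm across, 90 mm high, upright; origin under its centre. Bystander
- tumbler1: clear glass tumbler, 72 mm across, 90 mm high, upright; origin under its centre. Bystander
- tumbler2: clear glass tumbler, 72 mm across, 90 mm high, upright; origin under its centre. Bystander
- tumbler3: clear glass tumbler, 72 mm across, 90 mm high, upright; origin under its centre. Bystander
- tin0: round matte black mint tin, 62 mm across, 20 mm high; origin under its centre. Bystander
- tin1: round matte black mint tin, 62 mm across, 20 mm high; origin under its centre. Bystander
- opener: chrome bottle opener, about 136 mm long, 34 mm wide at the head, 8 mm thick, lying flat; origin near its middle, underneath. Bystander
- jar: squat amber glass jar with aluminium lid, 68 mm across, 75 mm high; origin under its centre. Bystander, stands among the spare packers
Not all that is in view belongs to the job. Leave any grey look-alike of the part that bears packer2_mid alone.

How it is judged:
By the outcome, as a careful person would: the job done as asked, in the order asked, and still so for the second after the job is handed in, while the arm keeps its last pose, push and grip.
It also fails if it takes over 72 s, if anything falls off the work surface, if the arm or the gripper's body presses on something with over 40 N, if the wrist force passes 120 N, or if a joint passes its speed limit or range.

### The arm

A 7-joint arm with a two-finger parallel gripper is mounted at the origin on the work surface. World frame = base frame: x ahead of the robot, y to its left, z up, the work surface at z = 0. Lengths are in m, angles in rad, forces in N, time in s.
With the tool pointing down it reaches from about 0.425 to 0.875 m from the base axis. Payload 4.7 kg.
Tool frame: the origin (TCP) lies on the centre line of the jaws, within the pads' length; the fingertips stand 14 mm ahead of it and the grasp point (between the pads) lies 5 mm behind it; z points along the fingers, y is the line along which they close (so a half turn about z gives the same grasp; the last joint's range is limited). The gripper opens to 87 mm and grips with 3 to 60 N. Pads are 19 mm wide; open, the fingers measure 117 mm over their backs; the gripper's body (75 mm by 190 mm) begins 51 mm behind the grasp point.
Start: joints at [1.25, 0.321, -0.07, 1.45, 0.023, 1.371, -0.057], TCP at [0.214, -0.614, 0.237] pointing down, gripper open.
Joint ranges: [-2.86, 2.86], [-0.3, 2.09], [-1.38, 1.24], [0.06, 2.45], [-1.56, 4.7], [0.09, 2.05], [-2.69, 2.69]. Speed limits (rad/s): [2.57, 2.57, 3.14, 3.14, 3.14, 3.14, 3.14].

### API

Orientations are given as a rotation vector (axis times angle).
In Python, from bench import * gives the robot as it stands.
- The arm moves only by the shell command python3 -m jog 'ROWS' [FORCE]. ROWS is JSON, a list of rows, each an object of numbers: "claw": the finger opening in mm, from 0 to 87; "dx", "dy", "dz": the shift along the tool's x, y, z in mm; "spin": the turn about the tool's z in degrees. In form: [{"claw": .., "dx": .., "dy": .., "dz": .., "spin": ..}, ...]. A call has 1 to 20 rows; each row is the pose to reach, as a shift and turn from the pose commanded when the call began, along the tool's axes at that moment; what a row does not reach only later rows make up. A row lasts 1/12 s, in which the tool goes at most 41.7 mm and 7.16 degrees, less where a joint would pass 70% of its speed; a pose out of reach is approached as far as the arm can. A call with a gripper value outside its range is refused whole. The fingers move at their own pace and stop on an object; FORCE is the grip in N (left out, the last holds). Time passes only in rows, so rows that repeat a pose let the fingers close. It gives the time, the measured TCP pose, the force, the opening and the grip force at its end, in the units of the state.
- get_state(): the state, without advancing time (a new reading comes with each control period).
- get_image(name): name is "side" or "top" or "wrist"; returns a dict with "frame" (384x512x3 uint8, red, green, blue), "depth" (384x512 float32, m along the optical axis (not along the pixel's ray), 0 where there is no reading), "K" (3x3 intrinsics, pixels), "T" (4x4, takes a point from camera to world coordinates); the wrist camera has in their place "mount" (4x4, takes a point from camera to tool coordinates, whose origin is the TCP and whose axes are the flange's). Camera axes: x right, y down, z forward; pixel columns grow to the right and rows downward; lengths in m; the calibration is good to about 2 mm. A picture is of the moment at which its call begins: read the wrist's pose just before it.
- close_job(): hands the job in; it is judged then, once.
The state is a dict: "time": time; "joint_positions": joint angles; "qd": joint speeds; "joint_torque": joint torques, N m; "position": TCP position; "tool_rot": TCP orientation; "ft_force": force on the tool from outside, world axes, zero at the start; "torque": the same for the moment, N m; "grip_width": opening from 0.0 (shut) to 1.0 (fully open); "grip_force": force on a finger pad.
Only numpy, scipy, OpenCV 4.12 (cv2) and the standard library are available. Lean on these libraries where they do the work, as an engineer would, in place of code of your own. Each camera call takes 0.05 s, during which the arm holds its last target. There are 200 camera calls.

## Working session

There is one attempt and no reset: what is moved stays moved. The work goes in short steps, Python scripts to look and compute and a shell command to move; the robot and the scene stay as the last step left them, time stands still between calls to the robot, and variables do not carry over. Pictures are saved under pics/ and viewed, at most 10 in all, crops included, and the job is handed in when it is done.

```bash
ls; mkdir -p pics
python3 - <<'E'
from bench import *
import cv2,numpy as np
s=get_state();print({k:np.round(v,3).tolist() for k,v in s.items()})
ims={n:get_image(n) for n in("side","top")}
for n,i in ims.items():
    np.savez(f"pics/{n}0.npz",**i); cv2.imwrite(f"pics/{n}0.png",i["frame"][...,::-1])
    print(n,i["K"].round(1).tolist(),i["T"].round(3).tolist(),(i["depth"]>0).mean())
E
```

```text
pics
{'time': 0.0, 'joint_positions': [1.25, 0.322, -0.07, 1.452, 0.023, 1.371, -0.057], 'qd': [-0.001, -0.0, 0.002, 0.001, -0.0, 0.0, 0.0], 'joint_torque': [0.0, -49.129, -0.404, -31.253, -0.064, 0.044, 0.0], 'position': [0.213, -0.613, 0.235], 'tool_rot': [-3.096, -0.523, 0.001], 'ft_force': [0.682, -0.096, -0.84], 'torque': [-0.004, -0.041, 0.001], 'grip_force': 0.0, 'grip_width': 0.997}
side [[460.7, 0.0, 261.2], [0.0, 460.7, 200.4], [0.0, 0.0, 1.0]] [[-0.886, -0.321, 0.336, -0.023], [-0.464, 0.635, -0.617, 0.981], [-0.016, -0.702, -0.712, 1.238], [0.0, 0.0, 0.0, 1.0]] 0.9891255696614584
top [[445.4, 0.0, 260.1], [0.0, 445.4, 188.6], [0.0, 0.0, 1.0]] [[0.024, -0.993, 0.111, 0.343], [-1.0, -0.024, 0.004, 0.016], [-0.002, -0.111, -0.994, 1.472], [0.0, 0.0, 0.0, 1.0]] 0.9959818522135416
```

View pics/top0.png

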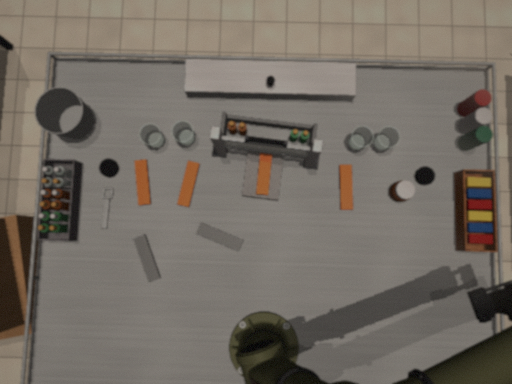

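View pics/side0.png

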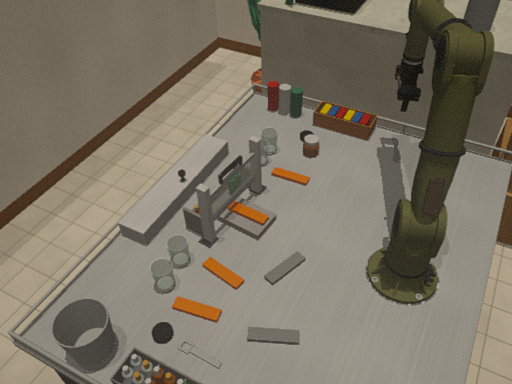

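The top view shows four orange packers: spares at (143,182), (189,184) and (346,187), and packer0 on the sill at (264,174). The look-alikes are the grey bars at (147,257) and (220,236), which stay put. The sash with its black handle is at about (266,140). The jar is at (403,190), the tins at (109,168) and (425,176), and the opener at (107,205).

```bash
cat > h.py <<'E'
from bench import *
import cv2,numpy as np
from scipy.spatial.transform import Rotation as R
def load(n): return dict(np.load(f"pics/{n}.npz"))
def grab(n,save=None):
    s=get_state(); i=get_image(n)
    if n=="wrist":
        T=np.eye(4);T[:3,:3]=R.from_rotvec(s["tool_rot"]).as_matrix();T[:3,3]=s["position"];i["T"]=T@i["mount"]
    if save: np.savez(f"pics/{save}.npz",**i); cv2.imwrite(f"pics/{save}.png",i["frame"][...,::-1])
    return i
def cloud(i):
    v,u=np.indices(i["depth"].shape); d=i["depth"]; K=i["K"]
    p=np.stack([(u-K[0,2])/K[0,0]*d,(v-K[1,2])/K[1,1]*d,d],-1)
    return p@i["T"][:3,:3].T+i["T"][:3,3]
def onplane(i,uv,z):
    uv=np.atleast_2d(uv).astype(float);K=i["K"];T=i["T"]
    r=np.c_[(uv-K[[0,1],[2,2]])/K[[0,1],[0,1]],np.ones(len(uv))]@T[:3,:3].T
    return T[:3,3]+r*((z-T[2,3])/r[:,2])[:,None]
def orange(i):
    h=cv2.cvtColor(i["frame"],cv2.COLOR_RGB2HSV)
    return ((h[...,0]>5)&(h[...,0]<18)&(h[...,1]>170)&(h[...,2]>110)).astype(np.uint8)
def rects(i,minA=150,z=None):
    P=cloud(i);out=[]
    for c in cv2.findContours(orange(i),cv2.RETR_EXTERNAL,cv2.CHAIN_APPROX_NONE)[0]:
        if cv2.contourArea(c)<minA: continue
        m=np.zeros(i["depth"].shape,np.uint8);cv2.drawContours(m,[c],-1,1,-1)
        q=P[(cv2.erode(m,np.ones((3,3)))>0)&(i["depth"]>0)]
        zz=np.median(q[:,2]) if z is None else z
        w=onplane(i,c[:,0],zz)[:,:2].astype(np.float32)
        (cx,cy),(a,b),t=cv2.minAreaRect(w*1000)
        if a<b: a,b,t=b,a,t+90
        t=(t+90)%180-90
        out.append((cx,cy,zz*1000,a,b,t,c[:,0].mean(0)))
    return out
E
python3 - <<'E'
from h import *
for n in("top0","side0"):
    i=load(n);P=cloud(i)
    for r in rects(i): print(n,np.round(r[:6],1),r[6].round())
    # sash region
    h=i["frame"].max(-1)
    dark=(h<45)&(P[...,2]>.13)&(P[...,2]<.32)&(abs(P[...,1])<.2)&(P[...,0]>.55)&(P[...,0]<.8)
    k,l,st,ce=cv2.connectedComponentsWithStats(dark.astype(np.uint8))
    for j in range(1,k):
        if st[j,4]>20: q=P[l==j];print('dark',st[j],np.round(np.percentile(q,[2,50,98],axis=0),3).tolist())
    post=(P[...,2]>.235)&(P[...,2]<.275)&(abs(P[...,1])<.25)&(P[...,0]>.55)&(P[...,0]<.85)
    k,l,st,ce=cv2.connectedComponentsWithStats(post.astype(np.uint8))
    for j in range(1,k):
        if st[j,4]>20: q=P[l==j];print('post',st[j],np.round(np.percentile(q,[2,50,98],axis=0),3).tolist())
i=load("top0");P=cloud(i)
print(np.round(P[184:200:4,264,2],3),np.round(P[190,244:286:3,2],3), np.round(P[120:170:2,266],3).tolist())
for n in("top0","side0"):
    f=load(n)["frame"]; f=f[90:220,200:340] if n=="top0" else f[130:260,170:310]
    cv2.imwrite(f"pics/{n}c.png",cv2.resize(f[...,::-1],None,fx=4,fy=4,interpolation=cv2.INTER_CUBIC))
E
python3 - <<'E'
import cv2,numpy as np
a=cv2.imread('pics/top0c.png');b=cv2.imread('pics/side0c.png')
cv2.imwrite('pics/c0.png',cv2.resize(np.hstack([a,b]),(800,371)))
E
```

```text
top0 [ 541.9 -258.7   15.6   93.5   32.3    4. ] [346. 181.]
top0 [517.3 259.8  15.5 139.8  32.1 -11.5] [188. 184.]
top0 [519.  411.7  15.3 143.   33.4   8.2] [142. 182.]
top0 [552.2  13.2  42.  122.3  31.9  -5.8] [263. 174.]
dark [246 137  40  10 182] [[0.61, -0.044, 0.197], [0.618, 0.008, 0.232], [0.627, 0.062, 0.237]]
post [210 126  11  14 129] [[0.618, 0.138, 0.239], [0.634, 0.151, 0.249], [0.654, 0.165, 0.256]]
post [312 139  11  14 127] [[0.588, -0.149, 0.239], [0.604, -0.135, 0.25], [0.623, -0.124, 0.255]]
side0 [517.6 415.9  14.7 148.6  40.2   8.3] [196. 308.]
side0 [517.2 264.5  14.8 147.9  40.5 -11.2] [222. 272.]
side0 [550.8  15.5  41.8 132.9  41.3  -4.8] [250. 213.]
side0 [ 519.2 -255.5   15.5  148.1   43.     1.8] [290. 175.]
post [249 136  12  10  79] [[0.586, -0.146, 0.235], [0.602, -0.128, 0.248], [0.621, -0.117, 0.254]]
post [196 184  14  11 104] [[0.616, 0.143, 0.236], [0.631, 0.16, 0.248], [0.652, 0.17, 0.254]]
[0.045 0.043 0.045 0.029] [0.03  0.024 0.032 0.028 0.034 0.043 0.043 0.047 0.043 0.022 0.035 0.028
 0.002 0.004] [[0.728, 0.008, 0.049], [0.722, 0.008, 0.047], [0.72, 0.008, 0.029], [0.722, 0.008, -0.003], [0.713, 0.007, 0.003], [0.709, 0.007, -0.006], [0.701, 0.007, -0.001], [0.694, 0.007, -0.001], [0.686, 0.007, 0.004], [0.626, 0.008, 0.235], [0.62, 0.008, 0.234], [0.615, 0.008, 0.234], [0.617, 0.007, 0.198], [0.618, 0.007, 0.162], [0.618, 0.007, 0.132], [0.618, 0.006, 0.103], [0.613, 0.006, 0.094], [0.616, 0.006, 0.045], [0.61, 0.006, 0.046], [0.604, 0.005, 0.04], [0.598, 0.005, 0.04], [0.591, 0.005, 0.04], [0.584, 0.005, 0.042], [0.577, 0.005, 0.043], [0.57, 0.005, 0.046]]
```

View pics/c0.png

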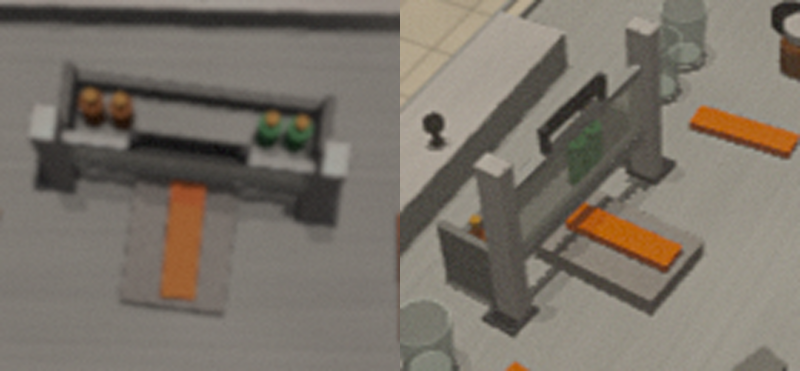

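The handle and sash frame are yawed about −6°. The gap above packer0 looks like roughly 30 mm, so I need a closer look. I'll move above the handle first.

```bash
cat >> h.py <<'E'
def to(x,y,z,yaw):
    s=get_state();M=R.from_rotvec(s["tool_rot"]).as_matrix()
    d=M.T@(np.array([x,y,z])-s["position"])*1000
    y0=np.degrees(np.arctan2(M[1,0],M[0,0]))
    print("d",d.round(1),"spin",round(-((yaw-y0+180)%360-180),1),"tilt z",M[:,2].round(3),"yaw0",round(y0,1),"rows",round(np.linalg.norm(d)/41.7,1))
E
python3 - <<'E'
from h import *
to(.585,.013,.36,84)
i=grab("wrist");print(i["mount"].round(3).tolist(),i["K"].round(0).tolist())
E
```

```text
d [ 556.8 -469.8 -123.7] spin -64.8 tilt z [-0.001  0.002 -1.   ] yaw0 19.2 rows 17.7
[[-0.001, -0.963, -0.269, 0.073], [1.0, -0.001, -0.001, -0.0], [0.001, -0.269, 0.963, -0.149], [0.0, 0.0, 0.0, 1.0]] [[268.0, 0.0, 261.0], [0.0, 268.0, 191.0], [0.0, 0.0, 1.0]]
```

```bash
python3 -m jog '[{"claw":60,"dx":0,"dy":0,"dz":-124,"spin":0},{"claw":60,"dx":0,"dy":0,"dz":-124,"spin":-10},{"claw":60,"dx":557,"dy":-470,"dz":-124,"spin":-65},{"claw":60,"dx":557,"dy":-470,"dz":-124,"spin":-65},{"claw":60,"dx":557,"dy":-470,"dz":-124,"spin":-65},{"claw":60,"dx":557,"dy":-470,"dz":-124,"spin":-65},{"claw":60,"dx":557,"dy":-470,"dz":-124,"spin":-65},{"claw":60,"dx":557,"dy":-470,"dz":-124,"spin":-65},{"claw":60,"dx":557,"dy":-470,"dz":-124,"spin":-65},{"claw":60,"dx":557,"dy":-470,"dz":-124,"spin":-65},{"claw":60,"dx":557,"dy":-470,"dz":-124,"spin":-65},{"claw":60,"dx":557,"dy":-470,"dz":-124,"spin":-65},{"claw":60,"dx":557,"dy":-470,"dz":-124,"spin":-65},{"claw":60,"dx":557,"dy":-470,"dz":-124,"spin":-65},{"claw":60,"dx":557,"dy":-470,"dz":-124,"spin":-65},{"claw":60,"dx":557,"dy":-470,"dz":-124,"spin":-65},{"claw":60,"dx":557,"dy":-470,"dz":-124,"spin":-65},{"claw":60,"dx":557,"dy":-470,"dz":-124,"spin":-65},{"claw":60,"dx":557,"dy":-470,"dz":-124,"spin":-65},{"claw":60,"dx":557,"dy":-470,"dz":-124,"spin":-65}]'
python3 - <<'E'
from h import *
i=grab("wrist","w1");P=cloud(i)
h=i["frame"].max(-1)
dark=(h<60)&(P[...,2]>.18)&(P[...,2]<.26)&(abs(P[...,1])<.2)&(P[...,0]>.55)&(P[...,0]<.8)
k,l,st,ce=cv2.connectedComponentsWithStats(dark.astype(np.uint8))
for j in range(1,k):
    if st[j,4]>40: q=P[l==j];print('dark',st[j],np.round(np.percentile(q,[2,50,98],axis=0),4).tolist())
for r in rects(i): print(np.round(r[:6],1),r[6].round())
to(.618,.0115,.30,84)
E
```

```text
time: 1.82
position: [0.5862, 0.0188, 0.3605]
tool_rot: [-2.324, -2.111, -0.004]
ft_force: [-1.2, 1.3, 0.2]
grip_width: 0.687
grip_force: 0.0
dark [ 285  135   17  109 1300] [[0.6094, -0.0409, 0.1989], [0.6197, 0.0168, 0.2339], [0.6295, 0.0681, 0.2357]]
[ 514.6 -249.1   16.2  136.7   39.1   -5.6] [241. 289.]
[549.9  14.9  42.9 127.3  39.2  -5.6] [241. 165.]
[518.2 262.1  16.5 148.1  39.7 -11.5] [205.  14.]
d [-7.9 31.9 60.1] spin 0.8 tilt z [ 0.001  0.006 -1.   ] yaw0 84.8 rows 1.6
```

View pics/w1.png

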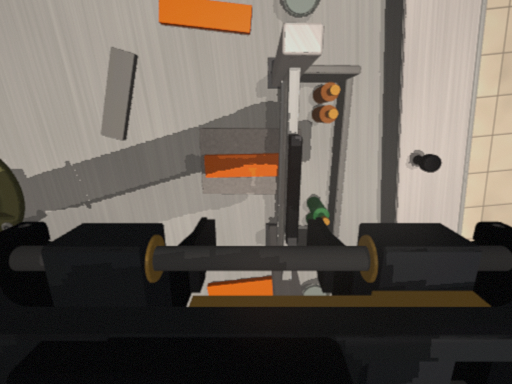

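The wrist view shows the black handle in columns 287–301 and rows 135–240, and packer0 at (241,165) in front of it. I'll align over the handle now.

```bash
python3 -m jog '[{"claw":60,"dx":-4,"dy":32,"dz":60,"spin":0},{"claw":60,"dx":-4,"dy":32,"dz":60,"spin":0.5},{"claw":60,"dx":-4,"dy":32,"dz":60,"spin":0.5},{"claw":60,"dx":-4,"dy":32,"dz":60,"spin":0.5},{"claw":60,"dx":-4,"dy":32,"dz":60,"spin":0.5},{"claw":60,"dx":-4,"dy":32,"dz":60,"spin":0.5}]'
python3 - <<'E'
from h import *
i=grab("wrist","w2");P=cloud(i)
h=i["frame"].max(-1)
dark=(h<60)&(P[...,2]>.228)&(P[...,2]<.242)&(abs(P[...,1])<.2)&(P[...,0]>.55)&(P[...,0]<.8)
k,l,st,ce=cv2.connectedComponentsWithStats(dark.astype(np.uint8))
for j in range(1,k):
    if st[j,4]>40:
        q=P[l==j];print('dark',st[j],np.round(np.percentile(q,[2,50,98],axis=0),4).tolist())
        for y in np.arange(-.04,.08,.02):
            m=abs(q[:,1]-y)<.004
            if m.sum()>10: print(y,q[m][:,0].min().round(4),q[m][:,0].max().round(4),np.median(q[m][:,2]).round(4))
to(.6185,.0115,.223,84)
E
```

```text
time: 2.37
position: [0.6168, 0.0062, 0.3028]
tool_rot: [2.339, 2.095, 0.003]
ft_force: [0.6, 0.7, -0.8]
grip_width: 0.69
grip_force: 0.0
dark [ 257  128   16  118 1765] [[0.6117, -0.0292, 0.2321], [0.6212, 0.0243, 0.2342], [0.6305, 0.0686, 0.2359]]
-0.02 0.6103 0.6235 0.2342
0.0 0.6126 0.6248 0.2341
0.019999999999999997 0.6141 0.6276 0.2341
0.04 0.6164 0.6297 0.2343
0.060000000000000005 0.6187 0.6317 0.2342
d [ 5.6  0.8 79.8] spin -0.3 tilt z [ 0.003 -0.    -1.   ] yaw0 83.7 rows 1.9
```

```bash
python3 -m jog '[{"claw":60,"dx":5,"dy":2,"dz":30},{"claw":60,"dx":5,"dy":2,"dz":60},{"claw":60,"dx":5,"dy":2,"dz":81},{"claw":60,"dx":5,"dy":2,"dz":81},{"claw":60,"dx":5,"dy":2,"dz":81},{"claw":5,"dx":5,"dy":2,"dz":81},{"claw":5,"dx":5,"dy":2,"dz":81},{"claw":5,"dx":5,"dy":2,"dz":81},{"claw":5,"dx":5,"dy":2,"dz":81},{"claw":5,"dx":5,"dy":2,"dz":81},{"claw":5,"dx":5,"dy":2,"dz":81},{"claw":5,"dx":5,"dy":2,"dz":81},{"claw":5,"dx":5,"dy":2,"dz":81},{"claw":5,"dx":5,"dy":2,"dz":81}]' 50
```

```text
$[0]: bad value
```

```bash
python3 -m jog '[{"claw":60,"dx":5,"dy":2,"dz":30,"spin":0},{"claw":60,"dx":5,"dy":2,"dz":60,"spin":0},{"claw":60,"dx":5,"dy":2,"dz":81,"spin":0},{"claw":60,"dx":5,"dy":2,"dz":81,"spin":0},{"claw":60,"dx":5,"dy":2,"dz":81,"spin":0},{"claw":5,"dx":5,"dy":2,"dz":81,"spin":0},{"claw":5,"dx":5,"dy":2,"dz":81,"spin":0},{"claw":5,"dx":5,"dy":2,"dz":81,"spin":0},{"claw":5,"dx":5,"dy":2,"dz":81,"spin":0},{"claw":5,"dx":5,"dy":2,"dz":81,"spin":0},{"claw":5,"dx":5,"dy":2,"dz":81,"spin":0},{"claw":5,"dx":5,"dy":2,"dz":81,"spin":0},{"claw":5,"dx":5,"dy":2,"dz":81,"spin":0},{"claw":5,"dx":5,"dy":2,"dz":81,"spin":0}]' 50
```

```text
time: 3.58
position: [0.6206, 0.0104, 0.2196]
tool_rot: [2.339, 2.094, 0.004]
ft_force: [5.0, -0.2, -3.2]
grip_width: 0.155
grip_force: 50.0
```

Gripped at 13.5 mm, which matches the handle. Raising the sash.

```bash
python3 -m jog '[{"claw":5,"dx":0,"dy":0,"dz":-8,"spin":0},{"claw":5,"dx":0,"dy":0,"dz":-18,"spin":0},{"claw":5,"dx":0,"dy":0,"dz":-30,"spin":0},{"claw":5,"dx":0,"dy":0,"dz":-42,"spin":0},{"claw":5,"dx":0,"dy":0,"dz":-54,"spin":0},{"claw":5,"dx":0,"dy":0,"dz":-66,"spin":0},{"claw":5,"dx":0,"dy":0,"dz":-76,"spin":0},{"claw":5,"dx":0,"dy":0,"dz":-82,"spin":0},{"claw":5,"dx":0,"dy":0,"dz":-82,"spin":0},{"claw":5,"dx":0,"dy":0,"dz":-82,"spin":0},{"claw":5,"dx":0,"dy":0,"dz":-82,"spin":0}]' 50
python3 -m jog '[{"claw":60,"dx":0,"dy":0,"dz":0,"spin":0},{"claw":60,"dx":0,"dy":0,"dz":0,"spin":0},{"claw":60,"dx":0,"dy":0,"dz":0,"spin":0},{"claw":60,"dx":0,"dy":0,"dz":0,"spin":0},{"claw":60,"dx":0,"dy":0,"dz":0,"spin":0},{"claw":60,"dx":0,"dy":0,"dz":0,"spin":0}]' 25
python3 - <<'E'
from h import *
to(.6195,.0105,.37,84)
i=grab("side","s3");P=cloud(i)
for r in rects(i): print(np.round(r[:6],1),r[6].round())
i=grab("top","t3");P=cloud(i)
h=i["frame"].max(-1)
for r in rects(i): print('top',np.round(r[:6],1),r[6].round())
E
```

```text
time: 4.5
position: [0.6206, 0.0103, 0.3011]
tool_rot: [2.339, 2.094, 0.004]
ft_force: [5.9, 0.4, -3.8]
grip_width: 0.154
grip_force: 50.0
time: 5.0
position: [0.619, 0.0106, 0.3016]
tool_rot: [2.34, 2.096, -0.0]
ft_force: [0.2, 0.2, -0.5]
grip_width: 0.524
grip_force: 0.0
d [ -0.    0.5 -68.4] spin -0.3 tilt z [-0. -0. -1.] yaw0 83.7 rows 1.6
[517.3 416.5  14.7 148.2  41.5   8.1] [197. 308.]
[517.1 264.5  14.8 147.6  40.8 -11.3] [222. 272.]
[558.5  17.2  41.8 147.8  44.5  -5.1] [248. 212.]
[ 518.9 -255.    15.7  147.8   43.9    1.7] [290. 175.]
top [517.6 259.8  15.1 139.3  30.6 -11.5] [188. 184.]
top [519.1 411.2  15.1 141.5  32.7   8. ] [142. 182.]
```

```bash
python3 -m jog '[{"claw":60,"dx":0,"dy":0,"dz":-35,"spin":0},{"claw":70,"dx":0,"dy":0,"dz":-68,"spin":0},{"claw":70,"dx":40,"dy":-25,"dz":-68,"spin":-7},{"claw":70,"dx":75,"dy":-47,"dz":-68,"spin":-14},{"claw":70,"dx":110,"dy":-69,"dz":-68,"spin":-21},{"claw":70,"dx":145,"dy":-90,"dz":-68,"spin":-28},{"claw":70,"dx":180,"dy":-111,"dz":-60,"spin":-35},{"claw":70,"dx":212,"dy":-131,"dz":-40,"spin":-42},{"claw":70,"dx":241,"dy":-148,"dz":-10,"spin":-49},{"claw":70,"dx":241,"dy":-148,"dz":30,"spin":-56},{"claw":70,"dx":241,"dy":-148,"dz":60,"spin":-63},{"claw":70,"dx":241,"dy":-148,"dz":90,"spin":-70},{"claw":70,"dx":241,"dy":-148,"dz":120,"spin":-77},{"claw":70,"dx":241,"dy":-148,"dz":152,"spin":-85},{"claw":70,"dx":241,"dy":-148,"dz":152,"spin":-85},{"claw":70,"dx":241,"dy":-148,"dz":152,"spin":-85},{"claw":70,"dx":241,"dy":-148,"dz":152,"spin":-85},{"claw":70,"dx":241,"dy":-148,"dz":152,"spin":-85}]'
python3 - <<'E'
from h import *
i=grab("wrist","w4")
for r in rects(i): print(np.round(r[:6],1),r[6].round())
to(.498,.266,.016,168.6)
E
```

```text
time: 6.6
position: [0.4999, 0.2673, 0.152]
tool_rot: [0.313, 3.123, 0.003]
ft_force: [0.0, -1.0, -0.2]
grip_width: 0.809
grip_force: 0.0
[506.7 265.   16.3 128.6  38.2 -11.6] [260. 189.]
[512.9 413.1  16.4 139.1  39.7   8.1] [394. 165.]
d [  2.   -1.8 135.9] spin -0.0 tilt z [ 0.004  0.001 -1.   ] yaw0 168.6 rows 3.3
```

View pics/w4.png

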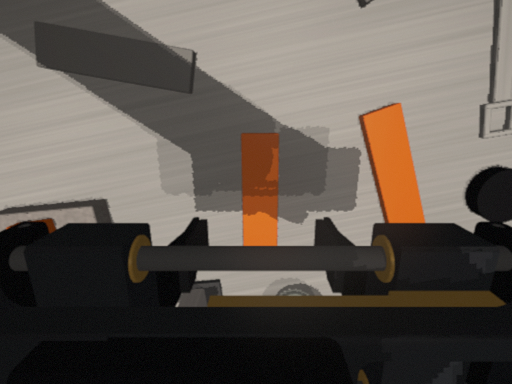

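The wrist view shows the spare centred between the fingers at (260,190), with its right neighbour at (394,165) clear. Descending to grasp.

```bash
python3 -m jog '[{"claw":70,"dx":2,"dy":-1,"dz":40,"spin":0},{"claw":70,"dx":2,"dy":-1,"dz":80,"spin":0},{"claw":70,"dx":2,"dy":-1,"dz":115,"spin":0},{"claw":70,"dx":2,"dy":-1,"dz":130,"spin":0},{"claw":70,"dx":2,"dy":-1,"dz":136,"spin":0},{"claw":70,"dx":2,"dy":-1,"dz":136,"spin":0},{"claw":70,"dx":2,"dy":-1,"dz":136,"spin":0},{"claw":30,"dx":2,"dy":-1,"dz":136,"spin":0},{"claw":30,"dx":2,"dy":-1,"dz":136,"spin":0},{"claw":30,"dx":2,"dy":-1,"dz":136,"spin":0},{"claw":30,"dx":2,"dy":-1,"dz":136,"spin":0},{"claw":30,"dx":2,"dy":-1,"dz":136,"spin":0},{"claw":30,"dx":2,"dy":-1,"dz":136,"spin":0},{"claw":30,"dx":2,"dy":-1,"dz":136,"spin":0}]' 30
python3 - <<'E'
from h import *
i=grab("wrist","w5")
for r in rects(i): print(np.round(r[:6],1),r[6].round())
to(.498,.2668,.15,174.6)
E
```

```text
time: 7.82
position: [0.4973, 0.266, 0.0145]
tool_rot: [0.31, 3.125, 0.001]
ft_force: [-0.1, -0.4, 5.7]
grip_width: 0.456
grip_force: 30.8
[524.4 260.6  16.3  38.7  17.5  78.6] [261. 283.]
[470.4 271.4  16.3  56.9  38.9 -11.4] [261. 198.]
[479.6 396.6  16.3  73.6  31.8   2.8] [483. 161.]
d [  -0.8    1.  -135.5] spin -5.9 tilt z [ 0.002  0.    -1.   ] yaw0 168.7 rows 3.2
```

Run:
```python
from h import *
i=load("w2")
for r in rects(i): print(np.round(r[:6],1),r[6].round())
to(.455,.0175,.12,174.6)
```

```text
[547.7  15.   43.  123.3  39.6  -4.4] [216. 165.]
[515.2 243.8  16.5 147.8  14.8  -6.3] [173.   3.]
d [  -7.5 -251.9 -105.6] spin -5.9 tilt z [ 0.002  0.    -1.   ] yaw0 168.7 rows 6.6
```

```bash
python3 -m jog '[{"claw":30,"dx":0,"dy":0,"dz":-30,"spin":0},{"claw":30,"dx":10,"dy":0,"dz":-70,"spin":0},{"claw":30,"dx":30,"dy":0,"dz":-106,"spin":0},{"claw":30,"dx":20,"dy":-40,"dz":-106,"spin":-2},{"claw":30,"dx":10,"dy":-80,"dz":-106,"spin":-4},{"claw":30,"dx":5,"dy":-120,"dz":-106,"spin":-6},{"claw":30,"dx":2,"dy":-160,"dz":-106,"spin":-6.2},{"claw":30,"dx":0,"dy":-200,"dz":-106,"spin":-6.2},{"claw":30,"dx":-3,"dy":-235,"dz":-106,"spin":-6.2},{"claw":30,"dx":-6,"dy":-245.5,"dz":-106,"spin":-6.2},{"claw":30,"dx":-6,"dy":-245.5,"dz":-106,"spin":-6.2},{"claw":30,"dx":-6,"dy":-245.5,"dz":-106,"spin":-6.2},{"claw":30,"dx":-6,"dy":-245.5,"dz":-106,"spin":-6.2}]'
python3 - <<'E'
from h import *
i=grab("wrist","w6")
for r in rects(i,60): print(np.round(r[:6],1),r[6].round())
i=grab("side","s6")
for r in rects(i): print(np.round(r[:6],1),r[6].round())
to(.5406,.0167,.085,174.9)
E
```

```text
time: 8.95
position: [0.4543, 0.0257, 0.1196]
tool_rot: [0.137, 3.138, 0.002]
ft_force: [0.4, -0.1, -0.9]
grip_width: 0.457
grip_force: 30.0
[481.9  23.5 121.4  38.6  17.5  84.9] [261. 283.]
[427.5  28.2 121.5  54.5  38.9  -5.1] [261. 198.]
[518.1 416.5  14.6 148.1  41.2   8.3] [196. 308.]
[558.7  16.1  41.7 146.6  41.8  -6.7] [248. 212.]
d [-86.9  -1.9  34.5] spin 0.2 tilt z [ 0.     0.001 -1.   ] yaw0 175.1 rows 2.2
```

View pics/s6.png

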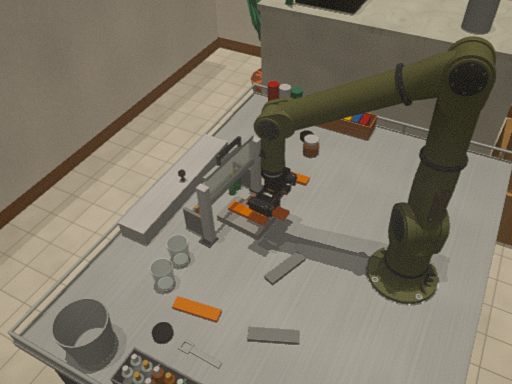

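The side view shows the sash staying up at (215,175), the held packer in front of packer0 near (265,212), and everything else undisturbed. Moving forward under the sash and lowering.

```bash
python3 -m jog '[{"claw":30,"dx":0,"dy":-1,"dz":34,"spin":0},{"claw":30,"dx":-30,"dy":-2,"dz":34,"spin":0.2},{"claw":30,"dx":-60,"dy":-2,"dz":34,"spin":0.2},{"claw":30,"dx":-86,"dy":-2,"dz":34,"spin":0.2},{"claw":30,"dx":-86,"dy":-2,"dz":45,"spin":0.2},{"claw":30,"dx":-86,"dy":-2,"dz":55,"spin":0.2},{"claw":30,"dx":-86,"dy":-2,"dz":60,"spin":0.2},{"claw":30,"dx":-86,"dy":-2,"dz":60,"spin":0.2},{"claw":30,"dx":-86,"dy":-2,"dz":60,"spin":0.2},{"claw":30,"dx":-86,"dy":-2,"dz":60,"spin":0.2}]'
```

```text
time: 9.88
position: [0.5393, 0.0143, 0.0599]
tool_rot: [0.145, 3.138, -0.001]
ft_force: [-0.5, -0.3, -0.2]
grip_width: 0.458
grip_force: 30.0
```

Run:
```python
from h import *
i=grab("side","s7")
for r in rects(i): print(np.round(r[:6],1),r[6].round())
to(.5398,.0167,.056,174.9)
```

```text
[517.8 416.7  14.9 147.7  41.3   8.3] [196. 308.]
[ 519.4 -256.    14.8  148.1   44.2    2.3] [290. 175.]
d [-0.   2.6  4.1] spin -0.2 tilt z [ 0.001 -0.001 -1.   ] yaw0 174.7 rows 0.1
```

```bash
python3 -m jog '[{"claw":30,"dx":0,"dy":0,"dz":1.5,"spin":0},{"claw":30,"dx":0,"dy":0,"dz":2.5,"spin":0},{"claw":30,"dx":0,"dy":0,"dz":2.5,"spin":0}]'
```

```text
time: 10.18
position: [0.5395, 0.0139, 0.0571]
tool_rot: [0.146, 3.138, -0.001]
ft_force: [0.1, -0.6, -1.4]
grip_width: 0.459
grip_force: 30.0
```

```bash
python3 -m jog '[{"claw":30,"dx":0,"dy":2.5,"dz":0,"spin":0},{"claw":30,"dx":0,"dy":2.5,"dz":1,"spin":0},{"claw":30,"dx":0,"dy":2.5,"dz":1.5,"spin":0},{"claw":30,"dx":0,"dy":2.5,"dz":1.5,"spin":0},{"claw":30,"dx":0,"dy":2.5,"dz":1.5,"spin":0}]'
```

```text
time: 10.6
position: [0.54, 0.0171, 0.0561]
tool_rot: [0.145, 3.138, 0.0]
ft_force: [-2.0, 0.6, 5.3]
grip_width: 0.458
grip_force: 31.3
```

Contact (5 N). Releasing and backing off for a look.

```bash
python3 -m jog '[{"claw":64,"dx":0,"dy":0,"dz":0,"spin":0},{"claw":64,"dx":0,"dy":0,"dz":0,"spin":0},{"claw":64,"dx":0,"dy":0,"dz":0,"spin":0},{"claw":64,"dx":0,"dy":0,"dz":0,"spin":0},{"claw":64,"dx":0,"dy":0,"dz":-10,"spin":0},{"claw":64,"dx":20,"dy":0,"dz":-40,"spin":0},{"claw":64,"dx":60,"dy":0,"dz":-80,"spin":0},{"claw":70,"dx":100,"dy":0,"dz":-110,"spin":0},{"claw":70,"dx":105,"dy":0,"dz":-140,"spin":0},{"claw":70,"dx":105,"dy":0,"dz":-140,"spin":0},{"claw":70,"dx":105,"dy":0,"dz":-140,"spin":0},{"claw":70,"dx":105,"dy":0,"dz":-140,"spin":0}]'
python3 - <<'E'
from h import *
i=grab("side","s8")
for r in rects(i): print(np.round(r[:6],1),r[6].round())
f=i["frame"][140:250,200:320];f=cv2.resize(f,None,fx=4,fy=4,interpolation=cv2.INTER_CUBIC)
i=grab("wrist","w8")
for r in rects(i): print(np.round(r[:6],1),r[6].round())
g=i["frame"][130:250,200:320];g=cv2.resize(g,(480,440),interpolation=cv2.INTER_CUBIC)
cv2.imwrite("pics/c8.png",cv2.resize(np.hstack([f,g]),(800,366))[...,::-1])
to(.5,.41,.15,188.1)
to(.5,-.256,.15,181.8)
E
```

```text
time: 11.6
position: [0.4358, 0.0254, 0.1965]
tool_rot: [0.148, 3.135, -0.007]
ft_force: [0.0, -1.2, 0.1]
grip_width: 0.806
grip_force: 0.0
[517.4 416.5  14.7 148.2  41.3   8.3] [196. 308.]
[556.2  24.2  56.6 153.   55.3  -5. ] [248. 211.]
[558.6  14.6  58.   38.7  34.   84.6] [262. 283.]
[493.2  19.8  58.   40.7  27.9  84.6] [259. 235.]
[ 463.  -259.1   16.1   40.3   39.8  -88.1] [ 47. 216.]
d [-29.  388.3  44.8] spin -13.4 tilt z [-0.001 -0.    -1.   ] yaw0 174.7 rows 9.4
d [ -90.9 -274.8   44.9] spin -7.1 tilt z [-0.001 -0.    -1.   ] yaw0 174.7 rows 7.0
```

View pics/c8.png

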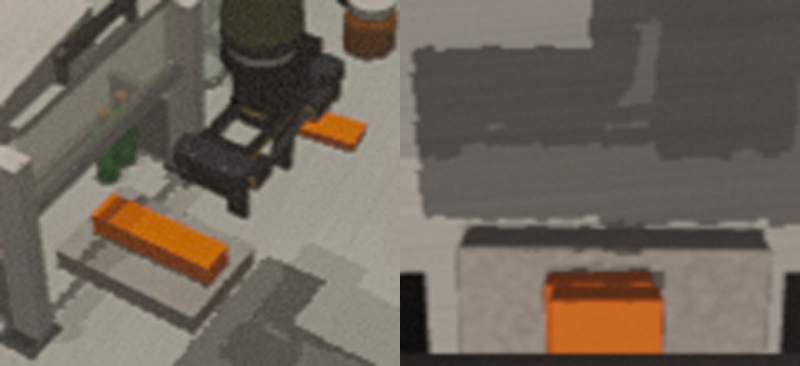

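The crops show the second packer flush on packer0, with its near end at (600,290) in the right crop, and the sash still up. Next spare is the far-left one; the top view had it at (143,182) with nothing close by.

```bash
python3 -m jog '[{"claw":70,"dx":0,"dy":40,"dz":0,"spin":-2},{"claw":70,"dx":0,"dy":80,"dz":0,"spin":-4},{"claw":70,"dx":-5,"dy":120,"dz":0,"spin":-6},{"claw":70,"dx":-10,"dy":160,"dz":0,"spin":-8},{"claw":70,"dx":-15,"dy":200,"dz":0,"spin":-10},{"claw":70,"dx":-20,"dy":240,"dz":0,"spin":-12},{"claw":70,"dx":-22,"dy":280,"dz":0,"spin":-13.4},{"claw":70,"dx":-24,"dy":320,"dz":10,"spin":-13.4},{"claw":70,"dx":-25,"dy":360,"dz":20,"spin":-13.4},{"claw":70,"dx":-27,"dy":389,"dz":45,"spin":-13.4},{"claw":70,"dx":-27,"dy":389,"dz":75,"spin":-13.4},{"claw":70,"dx":-27,"dy":389,"dz":75,"spin":-13.4},{"claw":70,"dx":-27,"dy":389,"dz":75,"spin":-13.4},{"claw":70,"dx":-27,"dy":389,"dz":75,"spin":-13.4}]'
python3 - <<'E'
from h import *
i=grab("wrist","w9")
for r in rects(i): print(np.round(r[:6],1),r[6].round())
to(.4977,.4111,.016,188.2)
E
```

```text
time: 12.87
position: [0.4984, 0.4109, 0.1198]
tool_rot: [0.22, -3.132, -0.0]
ft_force: [0.5, 0.5, 0.4]
grip_width: 0.804
grip_force: 0.0
[586.6 424.3  16.3  37.7   8.5 -82.1] [262. 274.]
[498.8 412.2  16.3 107.6  38.6   8.1] [262. 192.]
d [  1.4   0.3 105.1] spin -0.2 tilt z [-0.     0.001 -1.   ] yaw0 -172.0 rows 2.5
```

```bash
python3 -m jog '[{"claw":70,"dx":1,"dy":1,"dz":40,"spin":0},{"claw":70,"dx":1,"dy":1,"dz":80,"spin":0},{"claw":70,"dx":1,"dy":1,"dz":98,"spin":0},{"claw":70,"dx":1,"dy":1,"dz":105,"spin":0},{"claw":70,"dx":1,"dy":1,"dz":105,"spin":0},{"claw":70,"dx":1,"dy":1,"dz":105,"spin":0},{"claw":30,"dx":1,"dy":1,"dz":105,"spin":0},{"claw":30,"dx":1,"dy":1,"dz":105,"spin":0},{"claw":30,"dx":1,"dy":1,"dz":105,"spin":0},{"claw":30,"dx":1,"dy":1,"dz":105,"spin":0},{"claw":30,"dx":1,"dy":1,"dz":105,"spin":0},{"claw":30,"dx":1,"dy":1,"dz":105,"spin":0},{"claw":30,"dx":1,"dy":1,"dz":105,"spin":0}]' 30
python3 - <<'E'
from h import *
i=grab("wrist","w10")
for r in rects(i): print(np.round(r[:6],1),r[6].round())
to(.455,.0245,.12,174.7)
E
```

```text
time: 14.0
position: [0.4972, 0.4121, 0.0156]
tool_rot: [-0.221, 3.134, -0.0]
ft_force: [1.1, -1.1, 0.9]
grip_width: 0.453
grip_force: 30.0
[525.4 416.4  16.3  38.7  17.6 -82. ] [261. 283.]
[471.  408.7  16.3  56.2  38.9   8. ] [261. 199.]
d [  96.2 -377.8 -104.3] spin 13.4 tilt z [ 0. -0. -1.] yaw0 -171.9 rows 9.7
```

```bash
python3 -m jog '[{"claw":30,"dx":0,"dy":0,"dz":-30,"spin":0},{"claw":30,"dx":15,"dy":0,"dz":-68,"spin":0},{"claw":30,"dx":40,"dy":-10,"dz":-100,"spin":0},{"claw":30,"dx":55,"dy":-48,"dz":-104,"spin":2},{"claw":30,"dx":65,"dy":-88,"dz":-104,"spin":4},{"claw":30,"dx":72,"dy":-128,"dz":-104,"spin":6},{"claw":30,"dx":80,"dy":-168,"dz":-104,"spin":8},{"claw":30,"dx":86,"dy":-208,"dz":-104,"spin":10},{"claw":30,"dx":90,"dy":-248,"dz":-104,"spin":12},{"claw":30,"dx":94,"dy":-288,"dz":-104,"spin":13.4},{"claw":30,"dx":95,"dy":-328,"dz":-104,"spin":13.4},{"claw":30,"dx":96,"dy":-362,"dz":-104,"spin":13.4},{"claw":30,"dx":96,"dy":-378,"dz":-104,"spin":13.4},{"claw":30,"dx":96,"dy":-378,"dz":-104,"spin":13.4},{"claw":30,"dx":96,"dy":-378,"dz":-104,"spin":13.4},{"claw":30,"dx":96,"dy":-378,"dz":-104,"spin":13.4}]'
python3 - <<'E'
from h import *
to(.5388,.0171,.076,174.7)
E
```

```text
time: 15.38
position: [0.4549, 0.0256, 0.1195]
tool_rot: [-0.143, -3.138, -0.001]
ft_force: [0.1, 1.0, -0.8]
grip_width: 0.455
grip_force: 30.0
d [-84.3  -0.9  43.4] spin 0.1 tilt z [-0.  0. -1.] yaw0 174.8 rows 2.3
```

```bash
python3 -m jog '[{"claw":30,"dx":0,"dy":0,"dz":20,"spin":0},{"claw":30,"dx":-30,"dy":0,"dz":22,"spin":0},{"claw":30,"dx":-60,"dy":0,"dz":22,"spin":0},{"claw":30,"dx":-84,"dy":0,"dz":22,"spin":0},{"claw":30,"dx":-84,"dy":0,"dz":33,"spin":0},{"claw":30,"dx":-84,"dy":0,"dz":41,"spin":0},{"claw":30,"dx":-84,"dy":0,"dz":44,"spin":0},{"claw":30,"dx":-84,"dy":0,"dz":44,"spin":0},{"claw":30,"dx":-84,"dy":0,"dz":44,"spin":0}]'
python3 - <<'E'
from h import *
to(.5388,.0171,.0725,174.7)
E
```

```text
time: 16.13
position: [0.5378, 0.0171, 0.0755]
tool_rot: [-0.143, -3.138, 0.001]
ft_force: [-0.6, 0.5, -0.7]
grip_width: 0.46
grip_force: 30.0
d [-1.   0.1  3. ] spin 0.1 tilt z [-0.001 -0.001 -1.   ] yaw0 174.8 rows 0.1
```

```bash
python3 -m jog '[{"claw":30,"dx":-1,"dy":0,"dz":1.5,"spin":0},{"claw":30,"dx":-1,"dy":0,"dz":3,"spin":0},{"claw":30,"dx":-1,"dy":0,"dz":3.5,"spin":0},{"claw":30,"dx":-1,"dy":0,"dz":3.5,"spin":0}]'
```

```text
time: 16.47
position: [0.5399, 0.0162, 0.0723]
tool_rot: [0.146, 3.138, -0.001]
ft_force: [0.3, 0.4, -0.6]
grip_width: 0.462
grip_force: 30.0
```

```bash
python3 -m jog '[{"claw":30,"dx":0.5,"dy":0.7,"dz":0.7,"spin":0},{"claw":30,"dx":0.5,"dy":0.7,"dz":1.2,"spin":0},{"claw":30,"dx":0.5,"dy":0.7,"dz":1.2,"spin":0}]'
```

```text
time: 16.72
position: [0.5399, 0.0163, 0.0722]
tool_rot: [0.147, 3.138, -0.004]
ft_force: [-3.2, -3.1, 10.3]
grip_width: 0.455
grip_force: 30.0
```

Contact (10 N). Releasing and backing off for a check.

```bash
python3 -m jog '[{"claw":64,"dx":0,"dy":0,"dz":-0.5,"spin":0},{"claw":64,"dx":0,"dy":0,"dz":-0.5,"spin":0},{"claw":64,"dx":0,"dy":0,"dz":-0.5,"spin":0},{"claw":64,"dx":0,"dy":0,"dz":-0.5,"spin":0},{"claw":64,"dx":0,"dy":0,"dz":-10,"spin":0},{"claw":64,"dx":20,"dy":0,"dz":-40,"spin":0},{"claw":64,"dx":60,"dy":0,"dz":-80,"spin":0},{"claw":60,"dx":100,"dy":0,"dz":-115,"spin":0},{"claw":60,"dx":105,"dy":0,"dz":-140,"spin":0},{"claw":60,"dx":105,"dy":0,"dz":-140,"spin":0},{"claw":60,"dx":105,"dy":0,"dz":-140,"spin":0},{"claw":60,"dx":105,"dy":0,"dz":-140,"spin":0}]'
python3 - <<'E'
from h import *
i=grab("side","s11");P=cloud(i)
for r in rects(i): print(np.round(r[:6],1),r[6].round())
dark=(i["frame"].max(-1)<60)&(P[...,2]>.2)&(P[...,2]<.34)&(abs(P[...,1])<.12)&(P[...,0]>.57)&(P[...,0]<.67)
if dark.any(): print('handle',dark.sum(),np.round(np.percentile(P[dark],[2,50,98],axis=0),4).tolist())
f=i["frame"][130:250,200:320];f=cv2.resize(f,(480,480),interpolation=cv2.INTER_CUBIC)
i=grab("wrist","w11")
for r in rects(i): print(np.round(r[:6],1),r[6].round())
g=i["frame"][130:250,200:320];g=cv2.resize(g,(480,480),interpolation=cv2.INTER_CUBIC)
cv2.imwrite("pics/c11.png",cv2.resize(np.hstack([f,g]),(800,400))[...,::-1])
to(.6195,.0105,.37,84)
E
```

```text
time: 17.72
position: [0.4356, 0.0267, 0.2133]
tool_rot: [0.146, 3.133, -0.014]
ft_force: [0.4, -0.1, -0.4]
grip_width: 0.687
grip_force: 0.0
[554.4  27.3  70.4 166.   67.7  -3. ] [247. 210.]
handle 131 [[0.6081, -0.0406, 0.2854], [0.6176, 0.0191, 0.3116], [0.6291, 0.0712, 0.318]]
[560.1  14.9  73.   38.7  34.2  84.8] [261. 283.]
[490.4  20.6  73.   38.6  35.5  84.8] [257. 233.]
[ 472.4 -259.    16.2   58.9   40.3    1.5] [ 57. 216.]
d [-185.4    0.5 -159. ] spin 90.7 tilt z [ 0.001 -0.002 -1.   ] yaw0 174.7 rows 5.9
```

View pics/c11.png

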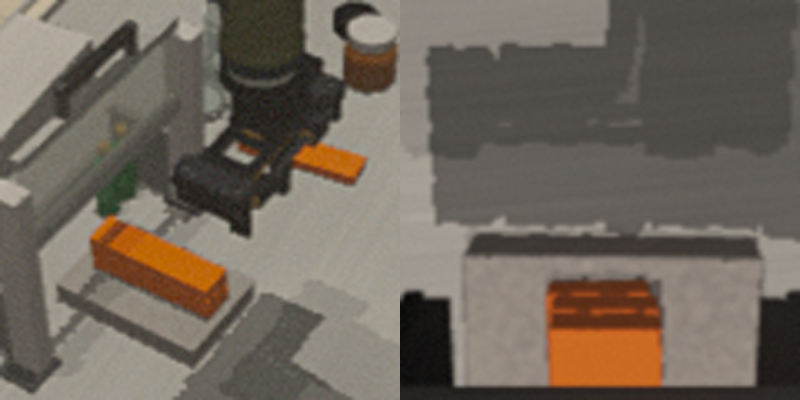

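Three packers are squarely stacked, with aligned faces at (600,300) in the right crop, and the sash is still up. Going back to the handle, regripping at the same height as at release.

```bash
python3 -m jog '[{"claw":60,"dx":0,"dy":0,"dz":-40,"spin":7},{"claw":60,"dx":0,"dy":0,"dz":-80,"spin":14},{"claw":60,"dx":0,"dy":0,"dz":-120,"spin":21},{"claw":60,"dx":0,"dy":0,"dz":-159,"spin":28},{"claw":60,"dx":-20,"dy":0,"dz":-164,"spin":35},{"claw":60,"dx":-50,"dy":0,"dz":-164,"spin":42},{"claw":60,"dx":-80,"dy":0,"dz":-164,"spin":49},{"claw":60,"dx":-110,"dy":0,"dz":-164,"spin":56},{"claw":60,"dx":-140,"dy":0,"dz":-164,"spin":63},{"claw":60,"dx":-165,"dy":0,"dz":-164,"spin":70},{"claw":60,"dx":-185,"dy":0.5,"dz":-164,"spin":77},{"claw":60,"dx":-185,"dy":0.5,"dz":-164,"spin":84},{"claw":60,"dx":-185,"dy":0.5,"dz":-164,"spin":90.7},{"claw":60,"dx":-185,"dy":0.5,"dz":-164,"spin":90.7},{"claw":60,"dx":-185,"dy":0.5,"dz":-164,"spin":90.7},{"claw":60,"dx":-185,"dy":0.5,"dz":-164,"spin":90.7}]'
python3 - <<'E'
from h import *
i=grab("wrist","w12");P=cloud(i)
q=P[(i["frame"].max(-1)<60)&(P[...,2]>.30)&(P[...,2]<.33)&(P[...,0]>.59)&(P[...,0]<.65)]
for y in(.0,.02,.04,.06):
    m=abs(q[:,1]-y)<.004
    if m.sum()>5: print(y,q[m][:,0].min().round(4),q[m][:,0].max().round(4),np.median(q[m][:,2]).round(4))
to(.6193,.0105,.3016,83.9)
E
```

```text
time: 19.15
position: [0.6196, 0.0103, 0.372]
tool_rot: [-2.327, -2.103, 0.002]
ft_force: [0.3, 0.6, -0.4]
grip_width: 0.694
grip_force: 0.0
0.0 0.6122 0.6262 0.3154
0.02 0.6145 0.6274 0.3155
0.04 0.6166 0.6293 0.3156
0.06 0.6188 0.6319 0.3158
d [ 0.1  0.  71. ] spin 0.3 tilt z [-0.003  0.002 -1.   ] yaw0 84.2 rows 1.7
```

```bash
python3 -m jog '[{"claw":60,"dx":0,"dy":0,"dz":30,"spin":0.3},{"claw":60,"dx":0,"dy":0,"dz":55,"spin":0.3},{"claw":60,"dx":0,"dy":0,"dz":71,"spin":0.3},{"claw":60,"dx":0,"dy":0,"dz":71,"spin":0.3},{"claw":60,"dx":0,"dy":0,"dz":71,"spin":0.3},{"claw":5,"dx":0,"dy":0,"dz":71,"spin":0.3},{"claw":5,"dx":0,"dy":0,"dz":71,"spin":0.3},{"claw":5,"dx":0,"dy":0,"dz":71,"spin":0.3},{"claw":5,"dx":0,"dy":0,"dz":71,"spin":0.3},{"claw":5,"dx":0,"dy":0,"dz":71,"spin":0.3},{"claw":5,"dx":0,"dy":0,"dz":71,"spin":0.3},{"claw":5,"dx":0,"dy":0,"dz":71,"spin":0.3},{"claw":5,"dx":0,"dy":0,"dz":71,"spin":0.3},{"claw":5,"dx":0,"dy":0,"dz":71,"spin":0.3}]' 58
python3 -c "
from h import *
to(.6193,.0105,.2246,83.9)"
```

```text
time: 20.37
position: [0.6205, 0.0102, 0.3039]
tool_rot: [2.339, 2.094, 0.005]
ft_force: [5.1, 0.7, -2.3]
grip_width: 0.153
grip_force: 58.0
d [ 0.1 -1.6 79.3] spin -0.2 tilt z [ 0.004  0.    -1.   ] yaw0 83.7 rows 1.9
```

```bash
python3 -m jog '[{"claw":5,"dx":0,"dy":0,"dz":10,"spin":0},{"claw":5,"dx":0,"dy":0,"dz":24,"spin":0},{"claw":5,"dx":0,"dy":0,"dz":38,"spin":0},{"claw":5,"dx":0,"dy":0,"dz":52,"spin":0},{"claw":5,"dx":0,"dy":0,"dz":64,"spin":0},{"claw":5,"dx":0,"dy":0,"dz":70,"spin":0},{"claw":5,"dx":0,"dy":0,"dz":72,"spin":0},{"claw":5,"dx":0,"dy":0,"dz":72,"spin":0},{"claw":5,"dx":0,"dy":0,"dz":72,"spin":0}]'
for k in 1 2 3; do :; done
python3 -m jog '[{"claw":5,"dx":0,"dy":0,"dz":2,"spin":0},{"claw":5,"dx":0,"dy":0,"dz":2,"spin":0},{"claw":5,"dx":0,"dy":0,"dz":2,"spin":0}]'
python3 -m jog '[{"claw":5,"dx":0,"dy":0,"dz":2,"spin":0},{"claw":5,"dx":0,"dy":0,"dz":2,"spin":0},{"claw":5,"dx":0,"dy":0,"dz":2,"spin":0}]'
python3 -m jog '[{"claw":5,"dx":0,"dy":0,"dz":2,"spin":0},{"claw":5,"dx":0,"dy":0,"dz":2,"spin":0},{"claw":5,"dx":0,"dy":0,"dz":2,"spin":0}]'
```

```text
time: 21.12
position: [0.6206, 0.0101, 0.2308]
tool_rot: [2.339, 2.094, 0.004]
ft_force: [7.5, 1.3, -2.2]
grip_width: 0.153
grip_force: 58.0
time: 21.37
position: [0.6206, 0.0101, 0.2295]
tool_rot: [2.339, 2.094, 0.004]
ft_force: [5.4, -0.6, -0.8]
grip_width: 0.155
grip_force: 58.0
time: 21.62
position: [0.6205, 0.0102, 0.2276]
tool_rot: [2.339, 2.094, 0.004]
ft_force: [6.4, 0.2, 0.7]
grip_width: 0.153
grip_force: 58.0
time: 21.87
position: [0.6205, 0.0102, 0.2257]
tool_rot: [2.339, 2.094, 0.004]
ft_force: [5.8, -0.9, 1.2]
grip_width: 0.154
grip_force: 58.0
```

```bash
for r in 1; do python3 -m jog '[{"claw":5,"dx":0,"dy":0,"dz":1,"spin":0},{"claw":5,"dx":0,"dy":0,"dz":1,"spin":0},{"claw":5,"dx":0,"dy":0,"dz":1,"spin":0}]'
python3 -m jog '[{"claw":5,"dx":0,"dy":0,"dz":1,"spin":0},{"claw":5,"dx":0,"dy":0,"dz":1,"spin":0},{"claw":5,"dx":0,"dy":0,"dz":1,"spin":0}]'
python3 -m jog '[{"claw":5,"dx":0,"dy":0,"dz":1,"spin":0},{"claw":5,"dx":0,"dy":0,"dz":1,"spin":0},{"claw":5,"dx":0,"dy":0,"dz":1,"spin":0}]'
python3 -m jog '[{"claw":5,"dx":0,"dy":0,"dz":1,"spin":0},{"claw":5,"dx":0,"dy":0,"dz":1,"spin":0},{"claw":5,"dx":0,"dy":0,"dz":1,"spin":0}]'; done
python3 - <<'E'
from h import *
for n in("side","top"):
    i=grab(n,n+"13")
i=load("side13");f=i["frame"][130:250,180:320]
cv2.imwrite("pics/c13.png",cv2.resize(f,(800,600),interpolation=cv2.INTER_CUBIC)[80:,:,::-1])
E
```

```text
time: 22.12
position: [0.6205, 0.0101, 0.2248]
tool_rot: [2.339, 2.094, 0.004]
ft_force: [5.3, -1.1, 1.4]
grip_width: 0.152
grip_force: 58.0
time: 22.37
position: [0.6205, 0.0102, 0.2239]
tool_rot: [2.339, 2.094, 0.004]
ft_force: [6.2, -0.6, 2.2]
grip_width: 0.151
grip_force: 58.0
time: 22.62
position: [0.6206, 0.0102, 0.223]
tool_rot: [2.339, 2.094, 0.004]
ft_force: [6.2, -0.6, 2.0]
grip_width: 0.155
grip_force: 58.0
time: 22.87
position: [0.6206, 0.0101, 0.223]
tool_rot: [2.339, 2.093, 0.004]
ft_force: [3.3, -1.0, 7.2]
grip_width: 0.152
grip_force: 58.0
```

View pics/c13.png

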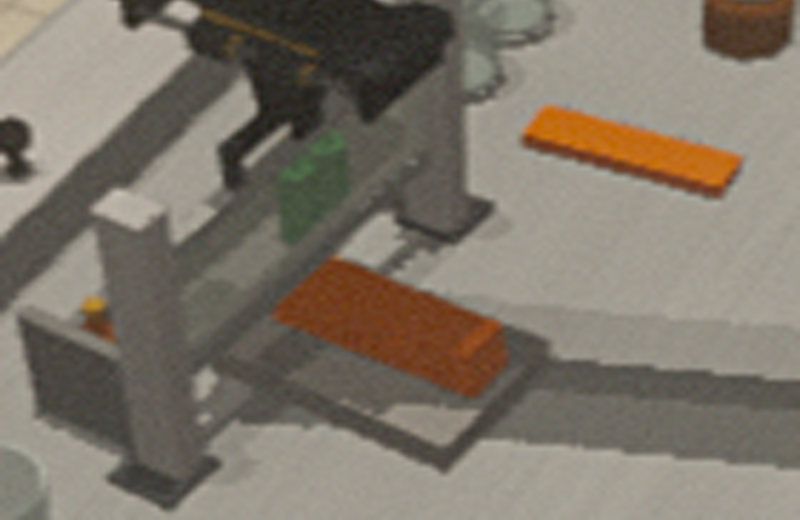

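The view shows the rail coming down on the far end of the three-packer stack at (330,265). Firm contact came after about 81 mm of travel, nearly equal to the 81.4 mm raise, so stack and stop are within about 1 mm of each other. I'll use the known 90 mm travel as a gauge: raise while gripped to the top stop and measure the stroke.

```bash
python3 -m jog '[{"claw":5,"dx":0,"dy":0,"dz":-10,"spin":0},{"claw":5,"dx":0,"dy":0,"dz":-24,"spin":0},{"claw":5,"dx":0,"dy":0,"dz":-38,"spin":0},{"claw":5,"dx":0,"dy":0,"dz":-52,"spin":0},{"claw":5,"dx":0,"dy":0,"dz":-66,"spin":0},{"claw":5,"dx":0,"dy":0,"dz":-78,"spin":0},{"claw":5,"dx":0,"dy":0,"dz":-84,"spin":0},{"claw":5,"dx":0,"dy":0,"dz":-86,"spin":0},{"claw":5,"dx":0,"dy":0,"dz":-87,"spin":0},{"claw":5,"dx":0,"dy":0,"dz":-87,"spin":0},{"claw":5,"dx":0,"dy":0,"dz":-87,"spin":0},{"claw":5,"dx":0,"dy":0,"dz":-87,"spin":0}]'
for k in a; do
python3 -m jog '[{"claw":5,"dx":0,"dy":0,"dz":-1,"spin":0},{"claw":5,"dx":0,"dy":0,"dz":-1,"spin":0},{"claw":5,"dx":0,"dy":0,"dz":-1,"spin":0}]'
python3 -m jog '[{"claw":5,"dx":0,"dy":0,"dz":-1,"spin":0},{"claw":5,"dx":0,"dy":0,"dz":-1,"spin":0},{"claw":5,"dx":0,"dy":0,"dz":-1,"spin":0}]'
python3 -m jog '[{"claw":5,"dx":0,"dy":0,"dz":-1,"spin":0},{"claw":5,"dx":0,"dy":0,"dz":-1,"spin":0},{"claw":5,"dx":0,"dy":0,"dz":-1,"spin":0}]'
done | grep -E "pos|ft"
```

```text
time: 23.97
position: [0.6205, 0.0101, 0.3062]
tool_rot: [2.34, 2.096, 0.003]
ft_force: [10.2, 1.2, -8.3]
grip_width: 0.157
grip_force: 58.0
position: [0.6205, 0.0102, 0.3065]
ft_force: [10.9, 1.3, -11.0]
position: [0.6205, 0.0101, 0.3065]
ft_force: [12.5, 1.6, -14.8]
position: [0.6204, 0.0101, 0.3065]
ft_force: [13.6, 2.0, -20.4]
```

The stroke to the top stop is 83.5 mm, so with 90 mm total travel the sash rested about 6.5 mm above its own stop. It therefore bears on the stack, unless the grip slipped. I'll lower again: contact at the same z (0.223) rules out slip. Then press.

```bash
python3 -m jog '[{"claw":5,"dx":0,"dy":0,"dz":10,"spin":0},{"claw":5,"dx":0,"dy":0,"dz":22,"spin":0},{"claw":5,"dx":0,"dy":0,"dz":36,"spin":0},{"claw":5,"dx":0,"dy":0,"dz":50,"spin":0},{"claw":5,"dx":0,"dy":0,"dz":64,"spin":0},{"claw":5,"dx":0,"dy":0,"dz":76,"spin":0},{"claw":5,"dx":0,"dy":0,"dz":82,"spin":0},{"claw":5,"dx":0,"dy":0,"dz":84,"spin":0},{"claw":5,"dx":0,"dy":0,"dz":84,"spin":0},{"claw":5,"dx":0,"dy":0,"dz":84,"spin":0}]' 60 | grep -E "time|pos|ft"
for k in 1; do
python3 -m jog '[{"claw":5,"dx":0,"dy":0,"dz":1.5,"spin":0},{"claw":5,"dx":0,"dy":0,"dz":1.5,"spin":0},{"claw":5,"dx":0,"dy":0,"dz":1.5,"spin":0}]'
python3 -m jog '[{"claw":5,"dx":0,"dy":0,"dz":1.5,"spin":0},{"claw":5,"dx":0,"dy":0,"dz":1.5,"spin":0},{"claw":5,"dx":0,"dy":0,"dz":1.5,"spin":0}]'
python3 -m jog '[{"claw":5,"dx":0,"dy":0,"dz":1.5,"spin":0},{"claw":5,"dx":0,"dy":0,"dz":1.5,"spin":0},{"claw":5,"dx":0,"dy":0,"dz":1.5,"spin":0}]'
done | grep -E "pos|ft"
```

```text
time: 25.55
position: [0.6205, 0.0102, 0.2268]
ft_force: [8.6, 0.6, -3.1]
position: [0.6205, 0.0101, 0.2259]
ft_force: [7.5, 0.0, -0.7]
position: [0.6206, 0.0101, 0.2247]
ft_force: [6.4, 0.6, 0.4]
position: [0.6206, 0.0102, 0.2232]
ft_force: [6.3, -0.3, 1.1]
```

```bash
for k in 1; do
python3 -m jog '[{"claw":5,"dx":0,"dy":0,"dz":1,"spin":0},{"claw":5,"dx":0,"dy":0,"dz":1,"spin":0},{"claw":5,"dx":0,"dy":0,"dz":1,"spin":0}]'
python3 -m jog '[{"claw":5,"dx":0,"dy":0,"dz":1,"spin":0},{"claw":5,"dx":0,"dy":0,"dz":1,"spin":0},{"claw":5,"dx":0,"dy":0,"dz":1,"spin":0}]'
python3 -m jog '[{"claw":5,"dx":0,"dy":0,"dz":1,"spin":0},{"claw":5,"dx":0,"dy":0,"dz":1,"spin":0},{"claw":5,"dx":0,"dy":0,"dz":1,"spin":0}]'
done | grep -E "pos|ft"
```

```text
position: [0.6206, 0.0102, 0.223]
ft_force: [5.5, -1.3, 4.8]
position: [0.6206, 0.0102, 0.223]
ft_force: [2.5, -1.2, 9.9]
position: [0.6206, 0.0102, 0.223]
ft_force: [1.3, -2.7, 14.5]
```

Contact repeats at 0.2230, so the grip did not slip and the sash sits 6.5 mm above its stop by stroke. The raise and lower readings disagree with that if the sash started on its stop. As a second check I'll release (the sash stays put), view the handle from the same spot as before raising, and compare its height with the initial 0.2342.

```bash
python3 -m jog '[{"claw":60,"dx":0,"dy":0,"dz":-3,"spin":0},{"claw":60,"dx":0,"dy":0,"dz":-3,"spin":0},{"claw":60,"dx":0,"dy":0,"dz":-3,"spin":0},{"claw":60,"dx":0,"dy":0,"dz":-3,"spin":0},{"claw":60,"dx":0,"dy":0,"dz":-3,"spin":0},{"claw":60,"dx":0,"dy":0,"dz":-3,"spin":0},{"claw":60,"dx":-3,"dy":-2,"dz":-40,"spin":0},{"claw":60,"dx":-4,"dy":-3,"dz":-78,"spin":0},{"claw":60,"dx":-4,"dy":-3,"dz":-82,"spin":0},{"claw":60,"dx":-4,"dy":-3,"dz":-82,"spin":0},{"claw":60,"dx":-4,"dy":-3,"dz":-82,"spin":0},{"claw":60,"dx":-4,"dy":-3,"dz":-82,"spin":0},{"claw":60,"dx":-4,"dy":-3,"dz":-82,"spin":0}]'
python3 - <<'E'
from h import *
print(get_state()["position"].round(4) if hasattr(get_state()["position"],"round") else get_state()["position"])
i=grab("wrist","w14")
def meas(i):
    P=cloud(i)
    q=P[(i["frame"].max(-1)<60)&(P[...,2]>.222)&(P[...,2]<.25)&(P[...,0]>.59)&(P[...,0]<.65)]
    b=[np.median(q[abs(q[:,1]-y)<.006][:,2]) for y in(-.02,0,.02,.04,.06)]
    # fixed reference: post top (left) 
    v,u=np.where((P[...,2]>.242)&(P[...,2]<.262)&(abs(P[...,1]-.155)<.008)&(abs(P[...,0]-.634)<.012))
    f=P[v,u]
    t=P[(abs(P[...,2])<.008)&(P[...,0]<.55)&(P[...,1]>.05)]
    return np.round(b,4),np.median(f[:,2]).round(4),len(f),np.median(t[:,2]).round(4)
for n in("w2","w14"): print(n,meas(load(n)))
to(.6193,.0105,.220,83.9)
E
```

```text
time: 28.13
position: [0.6149, 0.0064, 0.3005]
tool_rot: [-2.339, -2.095, 0.003]
ft_force: [-0.2, 0.1, -0.7]
grip_width: 0.693
grip_force: 0.0
[0.6149 0.0064 0.3005]
w2 (array([0.2342, 0.2341, 0.2342, 0.2343, 0.2343]), np.float64(0.2513), 345, np.float64(0.0014))
w14 (array([0.2347, 0.2346, 0.2347, 0.2348, 0.235 ]), np.float64(0.2513), 294, np.float64(0.0014))
d [ 4.6  4.  80.7] spin -0.2 tilt z [-0.003 -0.    -1.   ] yaw0 83.7 rows 1.9
```

Against the fixed post top (0.2513 in both views), the handle is 0.5 mm higher than at the start. Together with the 83.5 mm of a 90 mm stroke, that means the sash bears on the stack and clears its stop, and the initial position was slightly ajar. So two spares are enough. Regripping and pressing down.

```bash
python3 -m jog '[{"claw":60,"dx":4.5,"dy":4,"dz":30,"spin":0},{"claw":60,"dx":4.5,"dy":4,"dz":60,"spin":0},{"claw":60,"dx":4.5,"dy":4,"dz":78,"spin":0},{"claw":60,"dx":4.5,"dy":4,"dz":78,"spin":0},{"claw":60,"dx":4.5,"dy":4,"dz":78,"spin":0},{"claw":5,"dx":4.5,"dy":4,"dz":78,"spin":0},{"claw":5,"dx":4.5,"dy":4,"dz":78,"spin":0},{"claw":5,"dx":4.5,"dy":4,"dz":78,"spin":0},{"claw":5,"dx":4.5,"dy":4,"dz":78,"spin":0},{"claw":5,"dx":4.5,"dy":4,"dz":78,"spin":0},{"claw":5,"dx":4.5,"dy":4,"dz":78,"spin":0},{"claw":5,"dx":4.5,"dy":4,"dz":78,"spin":0},{"claw":5,"dx":4.5,"dy":4,"dz":78,"spin":0},{"claw":5,"dx":4.5,"dy":4,"dz":79,"spin":0},{"claw":5,"dx":4.5,"dy":4,"dz":80,"spin":0},{"claw":5,"dx":4.5,"dy":4,"dz":81,"spin":0},{"claw":5,"dx":4.5,"dy":4,"dz":82,"spin":0},{"claw":5,"dx":4.5,"dy":4,"dz":82,"spin":0},{"claw":5,"dx":4.5,"dy":4,"dz":82,"spin":0}]' 60
```

```text
time: 29.77
position: [0.6207, 0.0106, 0.2242]
tool_rot: [2.338, 2.093, 0.001]
ft_force: [-5.8, -1.7, 17.7]
grip_width: 0.153
grip_force: 60.0
```

```bash
python3 -m jog '[{"claw":5,"dx":0,"dy":0,"dz":1,"spin":0},{"claw":5,"dx":0,"dy":0,"dz":2,"spin":0},{"claw":5,"dx":0,"dy":0,"dz":2.5,"spin":0},{"claw":5,"dx":0,"dy":0,"dz":2.5,"spin":0},{"claw":5,"dx":0,"dy":0,"dz":2.5,"spin":0},{"claw":5,"dx":0,"dy":0,"dz":2.5,"spin":0},{"claw":5,"dx":0,"dy":0,"dz":2.5,"spin":0},{"claw":5,"dx":0,"dy":0,"dz":2.5,"spin":0}]' 60
python3 - <<'E'
from h import *
grab("side","s15");grab("top","t15")
for r in rects(load("s15")): print(np.round(r[:6],1))
a,b=load("top0")["frame"],load("t15")["frame"]
cv2.imwrite("pics/c15.png",cv2.resize(np.hstack([load("s15")["frame"],b]),(800,300),interpolation=cv2.INTER_AREA)[...,::-1])
E
```

```text
time: 30.43
position: [0.6207, 0.0106, 0.2242]
tool_rot: [2.338, 2.092, 0.0]
ft_force: [-10.6, -3.6, 29.5]
grip_width: 0.156
grip_force: 60.0
[543.1  29.4  69.4 142.   65.8  -4.2]
[ 519.  -254.8   15.4  147.8   43.7    2. ]
```

View pics/c15.png

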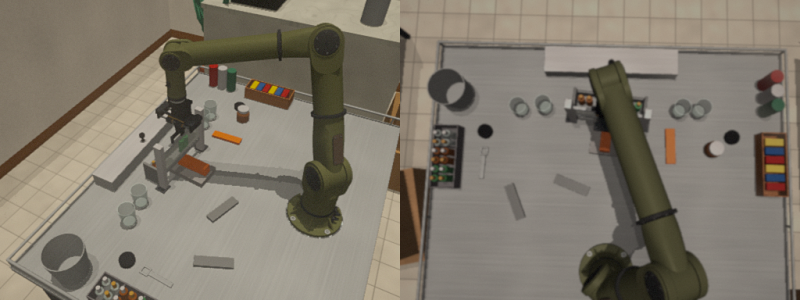

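Glasses, tins, opener and jar are undisturbed, the unneeded spare lies at (670,147), and the sash is pressed on the stack at about 30 N with no slip. Handing in.

```bash
python3 -c "
from bench import *
print(close_job())"
```

```text
the job is handed in; nothing more can be done
None
```

The job is handed in at about 31 s: two spares are stacked on packer0 and the arm is still gripping the handle, pressing the sash down at about 30 N. That the sash bears on the stack about 6.5 mm above its stop rests on the stated 90 mm travel, since I never felt the stop itself; by camera it sits only 0.5 mm above its starting height. The third spare and the bystanders were left where they were.

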